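Register a chip carrier on the prober platen and switch on the vacuum

TASK

Slide the white chip carrier along the grey metal platen, without lifting it, until one long edge lies flush against the long blue fence and one short edge flush against the shorter blue end stop. Only when it is seated, push the red vacuum lever all the way over to its other end. Leave the marker, jar and black positioner where they are.

Things in the scene. Friction and masses are not known exactly. Their poses are not given: they have to be found in the camera images.
- platen: Fixed grey metal platen, 260 (x) by 220 (y) mm, flat top 30 mm above the origin (centre of its underside). On it stand two blue stops, 18 mm high, 20 mm thick: the long fence, inner face at y = +90 mm, running along x from -125 to +105; the end stop, inner face at x = +110 mm, running along y from -40 to +70. Its other two sides are open.
- carrier: White ceramic chip carrier lying loose on the platen: flat plate 120 (x) by 80 (y) by 14 mm high, about 0.3 kg, with a black chip on a 34 mm brass pad mid-top (3.5 mm proud) and small brass contacts. Origin: centre of its underside. Either way round is right. Fully seated, its origin is at x = +50, y = +50 mm in the platen frame.
- vacuum_base: Grey block of the vacuum valve, 70 by 50 by 25 mm, fixed to the bench to the left or right of the platen. Origin: centre of its underside. The lever swings in its x-z plane, towards its +x when switched on.
- vacuum (a joint): Angle of the red vacuum lever in rad: near 0 when off (leaning to -x of the block), 1.0 when fully on (leaning to +x). It stays where it is left.
- vacuum_tip (a point): Tip of the red vacuum lever, centre of its 26 mm red ball, 80 mm from its pivot (which is 22 mm above the origin of the grey block).
- positioner: Loose black and steel micropositioner, 70 by 60 mm, 67 mm high, with two steel knobs, on the bench on the other side of the platen from the valve. Leave alone. Origin: centre of its underside.
- marker: White marker pen with a blue cap, 125 mm long along its x, 16 mm high, lying on the bench. Leave alone. Origin: middle of its underside.
- jar: Small amber jar, 60 mm across and 60 mm high. Leave alone. Origin: centre of its underside.
There are look-alikes about, which are no part of the job. There is more than one size of the carrier; the job needs the middle-sized.

How it is judged:
By the outcome, as a careful person would: the job done as asked, in the order asked, and still so for the second after the job is handed in, with the robot touching nothing.
It also fails if it takes over 64 s, if anything falls off the work surface, if the arm or the gripper's body presses on something with over 40 N, if the wrist force passes 120 N, or if a joint passes its speed limit or range.

ROBOT

A 6-joint arm with a two-finger parallel gripper is mounted at the origin on the work surface. World frame = base frame: x ahead of the robot, y to its left, z up, the work surface at z = 0. Lengths are in m, angles in rad, forces in N, time in s.
With the tool pointing down it reaches from about 0.25 to 0.85 m from the base axis. Payload 12.5 kg.
Tool frame: the origin (TCP) lies midway between the tips of the shut fingers; the grasp point (between the pads) lies 19 mm behind it; z points along the fingers, y is the line along which they close (so a half turn about z gives the same grasp; the last joint's range is limited). The gripper opens to 93 mm and grips with 3 to 60 N. Pads are 15 mm wide; open, the fingers measure 128 mm over their backs; the gripper's body (75 mm by 188 mm) begins 65 mm behind the grasp point.
Start: joints at [-1.276, 0.351, 1.652, -0, 1.139, -0.085], TCP at [0.204, -0.511, 0.219] pointing down, gripper open.
Joint ranges: [-2.75, 2.75], [-0.79, 2.1], [0.01, 2.65], [-1.57, 4.71], [0.07, 3.14], [-2.87, 2.87]. Speed limits (rad/s): [2.22, 2.22, 2.79, 3.14, 3.14, 3.14].

INTERFACE

Orientations are given as a rotation vector (axis times angle).
In Python, from station import bot gives the robot as it stands. The module is installed in compiled form; this text tells all that it offers.
- The arm moves only by the tool apply_moves, never from a script. Its argument "motion" is a list that holds one entry, the list of rows, each a list of 4 numbers: the shift along the tool's x, y, z in m, then the turn about the tool's z in rad. In form: [[[dx, dy, dz, roll], ...]]. A call has 1 to 5 rows; each row shifts and turns the commanded pose from where the row before left it, along the tool's axes as they then stand; what a row does not reach is not made up. A row lasts 1/10 s, in which the tool goes at most 50 mm and 8.59 degrees, less where a joint would pass 70% of its speed; a pose out of reach is approached as far as the arm can. A call with a gripper value outside its range is refused whole. "grip" is the opening, from -1 (shut) to 1 (fully open), set as the call begins (left out, the last holds). The fingers move at their own pace and stop on an object; "grip_force" is the grip in N (left out, the last holds). Time passes only in rows, so rows that do not move let the fingers close. It gives the time, the measured TCP pose, the force, the opening and the grip force at its end, in the units of the state.
- bot.get_obs(): the state, without advancing time (a new reading comes with each control period).
- bot.grab_frame(name): name is "side" or "top"; returns a dict with "pixels" (384x512x3 uint8, red, green, blue), "z_map" (384x512 float32, m along the optical axis (not along the pixel's ray), 0 where there is no reading), "fx", "fy", "cx", "cy" (pixels), "view" (4x4, takes a point from world to camera coordinates). Camera axes: x right, y down, z forward; pixel columns grow to the right and rows downward; lengths in m; the calibration is good to about 2 mm. A picture is of the moment at which its call begins.
- bot.sign_off(): hands the job in; it is judged then, once.
The state is a dict: "time_s": time; "q": joint angles; "qvel": joint speeds; "effort": joint torques, N m; "eef_pos": TCP position; "eef_rot": TCP orientation; "ft_force": force on the tool from outside, world axes, zero at the start; "wrist_torque": the same for the moment, N m; "grip_width": finger opening in m; "grip_force": force on a finger pad.
Only numpy, scipy, OpenCV 4.12 (cv2) and the standard library are available. Lean on these libraries where they do the work, as an engineer would, in place of code of your own. Each camera call takes 0.05 s, during which the arm holds its last target. There are 200 camera calls.

## Working session

There is one attempt and no reset: what is moved stays moved. The work goes in short steps, Python scripts to look and compute and a tool call to move; the robot and the scene stay as the last step left them, time stands still between calls to the robot, and variables do not carry over. Pictures are saved under pics/ and viewed, at most 10 in all, crops included, and the job is handed in when it is done.

Besides the shell and the picture viewer there is one more tool, called after "Request:" as name(argument=value, ...) on one line, values as JSON. apply_moves: Moves the arm, as the interface text tells. Its arguments: {"type":"object","properties":{"motion":{"type":"array","items":{"type":"array","items":{"type":"array","items":{"type":"number"}}}},"grip":{"type":"number"},"grip_force":{"type":"number"}},"required":["motion"]}

```bash
mkdir -p pics; cat > h.py <<'E'
import numpy as np, cv2
from station import bot
def cloud(f):
    z=f["z_map"]; v,u=np.mgrid[:z.shape[0],:z.shape[1]]
    p=np.stack([(u-f["cx"])/f["fx"]*z,(v-f["cy"])/f["fy"]*z,z,np.ones_like(z)],-1)
    w=p@np.linalg.inv(f["view"]).T
    w=w[...,:3]; w[z==0]=np.nan
    return w
def save(f,n,crop=None,s=1.5):
    im=f["pixels"][...,::-1]
    if crop: a,b,c,d=crop; im=im[b:d,a:c]
    cv2.imwrite(n,cv2.resize(im,None,fx=s,fy=s,interpolation=cv2.INTER_CUBIC))
E
python3 - <<'E'
from h import *
for n in("top","side"):
    f=bot.grab_frame(n); save(f,f"pics/{n}0.png"); np.savez(f"{n}0.npz",**f)
    print(n,f["fx"],np.linalg.inv(f["view"]).round(3).tolist())
o=bot.get_obs(); print({k:np.round(v,3).tolist() for k,v in o.items()})
E
```

```text
top 482.0309135947206 [[0.03, -0.997, 0.068, 0.532], [-1.0, -0.03, -0.005, 0.015], [0.007, -0.068, -0.998, 1.258], [0.0, 0.0, 0.0, 1.0]]
side 426.0659996494783 [[-0.809, -0.366, 0.461, 0.118], [-0.588, 0.496, -0.639, 0.654], [0.005, -0.787, -0.616, 0.712], [0.0, 0.0, 0.0, 1.0]]
{'time_s': 0.1, 'q': [-1.276, 0.351, 1.652, -0.0, 1.139, -0.085], 'qvel': [0.001, -0.002, -0.003, -0.001, -0.001, -0.001], 'effort': [0.001, -49.802, -28.57, 0.07, 0.024, -0.0], 'eef_pos': [0.204, -0.511, 0.218], 'eef_rot': [-3.084, -0.593, 0.0], 'ft_force': [-0.415, -0.294, -0.343], 'wrist_torque': [0.006, -0.011, 0.01], 'grip_force': 0.0, 'grip_width': 0.093}
```

View pics/top0.png

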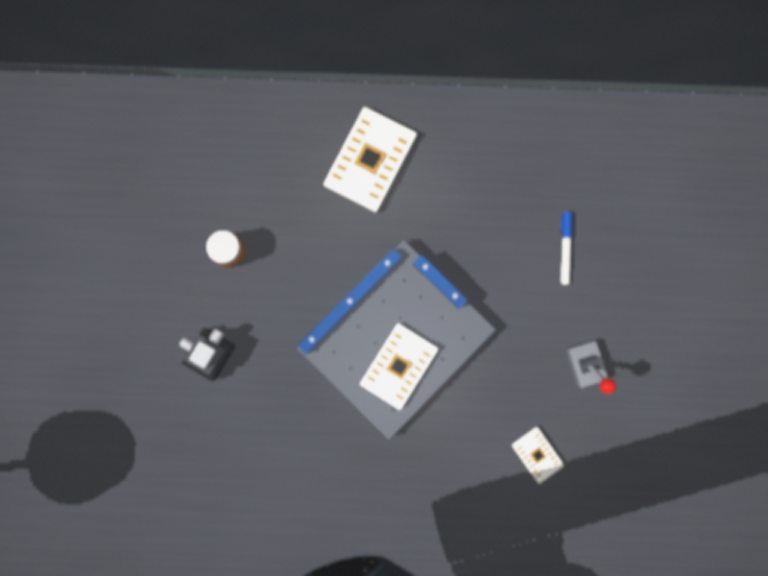

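View pics/side0.png

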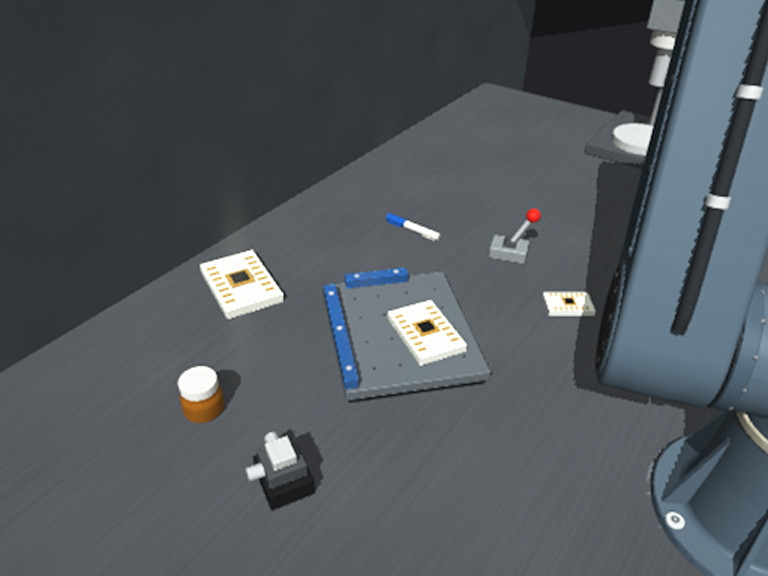

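The top view shows the carrier on the platen at about (400,367), the long fence from (308,345) to (395,255) and the end stop from (420,262) to (460,300). It also shows the valve at (590,365), with its red ball at (608,386). The two look-alikes lie on the bench at (370,160) and (538,455).

```bash
cat >> h.py <<'E'
def ray(f,uv,z):
    uv=np.atleast_2d(uv).astype(float); T=np.linalg.inv(f["view"])
    d=np.c_[(uv[:,0]-f["cx"])/f["fx"],(uv[:,1]-f["cy"])/f["fy"],np.ones(len(uv))]@T[:3,:3].T
    return T[:3,3]+d*((z-T[2,3])/d[:,2])[:,None]
def rects(f,mask,z,amin=60):
    out=[]
    for c in cv2.findContours(mask.astype(np.uint8),cv2.RETR_EXTERNAL,cv2.CHAIN_APPROX_NONE)[0]:
        if cv2.contourArea(c)<amin: continue
        p=ray(f,c[:,0],z)[:,:2]
        (cx,cy),(w,h),a=cv2.minAreaRect((p*1000).astype(np.float32))
        if w<h: w,h,a=h,w,a+90
        out.append(tuple(np.round([cx,cy,w,h,(a+90)%180-90],1)))
    return out   # mm, long-axis angle deg
def masks(f):
    hsv=cv2.cvtColor(f["pixels"],cv2.COLOR_RGB2HSV); H,S,V=hsv[...,0].astype(int),hsv[...,1],hsv[...,2]
    k=np.ones((7,7),np.uint8)
    white=cv2.morphologyEx(((V>150)&(S<70)).astype(np.uint8),cv2.MORPH_CLOSE,k)
    blue=(H>100)&(H<125)&(S>120)&(V>60)
    red=((H<6)|(H>174))&(S>170)&(V>100)
    return white,blue,red
E
python3 - <<'E'
from h import *
for n in("top","side"):
    f=dict(np.load(n+"0.npz")); w,b,r=masks(f)
    print(n,"white",rects(f,w,.044)); print("blue",rects(f,b,.048,30))
    v,u=np.nonzero(r); print("red px",u.mean(),v.mean(),len(u)); P=cloud(f); print(np.nanmedian(P[r],0))
    T=np.linalg.inv(f["view"]); print(ray(f,[u.mean(),v.mean()],.1),ray(f,[u.mean(),v.mean()],.08))
f=dict(np.load("top0.npz")); P=cloud(f)
# platen top & valve block by height
Z=P[...,2]; X=P[...,0];Y=P[...,1]
m=(Z>.015)&(Z<.037)
print("platen/valve",rects(f,m,.030,100)); 
m=(Z>.015)&(Y<-.2)&(X>.3); print(rects(f,m,.025,50))
for c in [(.45,0),]: print(np.nanmedian(Z[(Z>.02)&(Z<.036)]))
E
```

```text
top white [(np.float64(356.0), np.float64(-245.4), np.float64(78.0), np.float64(55.0), np.float64(36.6)), (np.float64(506.8), np.float64(-328.2), np.float64(63.7), np.float64(45.0), np.float64(18.3)), (np.float64(510.7), np.float64(315.5), np.float64(68.4), np.float64(55.2), np.float64(-72.9)), (np.float64(494.1), np.float64(-11.0), np.float64(127.8), np.float64(88.4), np.float64(-30.3)), (np.float64(680.8), np.float64(-287.9), np.float64(79.7), np.float64(16.0), np.float64(-1.4)), (np.float64(686.4), np.float64(291.8), np.float64(55.3), np.float64(54.2), np.float64(-42.6)), (np.float64(844.7), np.float64(47.9), np.float64(156.4), np.float64(104.8), np.float64(-25.4))]
blue [(np.float64(637.7), np.float64(-77.6), np.float64(106.9), np.float64(19.7), np.float64(46.5)), (np.float64(601.3), np.float64(72.6), np.float64(225.5), np.float64(19.5), np.float64(-43.1)), (np.float64(742.8), np.float64(-288.9), np.float64(41.2), np.float64(17.8), np.float64(0.8))]
red px 404.7121212121212 257.1515151515151 66
[ 0.47511708 -0.34272129  0.10449922]
[[ 0.47469927 -0.34447913  0.1       ]] [[ 0.473
[... 1463 characters left out ...]
.2), np.float64(0.2))]
red px 355.1904761904762 143.23809523809524 63
[ 0.47654323 -0.33689887  0.09965986]
[[ 0.47565674 -0.3354779   0.1       ]] [[ 0.48735503 -0.36781171  0.08      ]]
platen/valve [(np.float64(506.3), np.float64(-331.8), np.float64(69.6), np.float64(51.4), np.float64(18.4)), (np.float64(503.0), np.float64(308.9), np.float64(73.6), np.float64(60.7), np.float64(-31.4)), (np.float64(539.1), np.float64(-6.8), np.float64(259.5), np.float64(218.5), np.float64(-42.8)), (np.float64(847.1), np.float64(48.0), np.float64(153.3), np.float64(102.2), np.float64(-25.4))]
[(np.float64(495.6), np.float64(-339.1), np.float64(96.3), np.float64(57.4), np.float64(25.8))]
0.029459171738586143
```

```bash
cat >> h.py <<'E'
from scipy.spatial.transform import Rotation as Ro
C=np.array([.5391,-.0068]); A=np.deg2rad(-43.)
ex=np.array([np.cos(A),np.sin(A)]); ey=np.array([-np.sin(A),np.cos(A)])
def pl(x,y): return C+ex*x/1e3+ey*y/1e3
def go(x,y,z,yaw=None):
    o=bot.get_obs(); R=Ro.from_rotvec(o["eef_rot"]).as_matrix(); p=o["eef_pos"]
    th=np.rad2deg(np.arctan2(R[1,0],R[0,0]))
    d=R.T@(np.array([x,y,z])-p)
    print("yaw",th.round(1),"tcp",np.round(p,4),"platen",np.round([(p[:2]-C)@ex*1e3,(p[:2]-C)@ey*1e3],1),"d_tool mm",(d*1e3).round(1),"roll",None if yaw is None else np.deg2rad(((th-yaw)+180)%360-180).round(3),"F",np.round(o["ft_force"],1),"t",o["time_s"])
E
python3 -c "
from h import *
go(.4638,-.0627,.10,59.7)"
```

```text
yaw 21.8 tcp [ 0.2038 -0.5105  0.2182] platen [  98.3 -597. ] d_tool mm [ 407.5 -319.4  118.5] roll -0.662 F [-0.4 -0.3 -0.3] t 0.1
```

Request:
apply_moves(motion=[[[0.037,-0.029,0,0],[0.037,-0.029,0,0],[0.037,-0.029,0,0],[0.037,-0.029,0,0],[0.037,-0.029,0,0]]], grip=0.29)

```text
time_s: 0.6
eef_pos: [0.3224, -0.3057, 0.2185]
eef_rot: [-3.085, -0.592, 0.0]
ft_force: [1.7, -0.9, -0.2]
grip_width: 0.0612
grip_force: 0.0
```

Request:
apply_moves(motion=[[[0.037,-0.029,0,0],[0.037,-0.029,0,0],[0.037,-0.029,0,0],[0.037,-0.029,0,0],[0.037,-0.029,0,0]]])

```text
time_s: 1.1
eef_pos: [0.4406, -0.1024, 0.2186]
eef_rot: [3.085, 0.593, -0.0]
ft_force: [0.5, -0.9, 0.7]
grip_width: 0.06
grip_force: 0.0
```

Request:
apply_moves(motion=[[[0,0,0.02,-0.132],[0,0,0.02,-0.132],[0,0,0.02,-0.132],[0,0,0.02,-0.132],[0,0,0.02,-0.132]]])

```text
time_s: 1.6
eef_pos: [0.4398, -0.1041, 0.1177]
eef_rot: [-2.722, -1.568, 0.0]
ft_force: [0.7, 0.1, -1.5]
grip_width: 0.0599
grip_force: 0.0
```

```bash
python3 -c "
from h import *
go(.4638,-.0627,.036,59.7)"
```

```text
yaw 59.9 tcp [ 0.4398 -0.1041  0.1177] platen [  -6.2 -138.9] d_tool mm [47.9 -0.  81.7] roll 0.003 F [ 0.7  0.1 -1.5] t 1.6
```

Request:
apply_moves(motion=[[[0.024,0,0.002,0],[0.024,0,0.02,0],[0,0,0.03,0],[0,0,0.03,0],[0,0,0,0]]])

```text
time_s: 2.1
eef_pos: [0.4622, -0.0623, 0.0339]
eef_rot: [-2.723, -1.559, 0.007]
ft_force: [0.6, 0.4, 0.1]
grip_width: 0.06
grip_force: 0.0
```

```bash
python3 -c "
from h import *
go(.4638,-.0627,.036,59.7)
for n in('top','side'):
    f=bot.grab_frame(n); save(f,f'pics/{n}1.png',(180,140,360,300) if n=='top' else (180,150,400,290),3 if n=='side' else 3.5)
"
```

```text
yaw 59.6 tcp [ 0.4622 -0.0623  0.0339] platen [-18.4 -93. ] d_tool mm [ 0.4  1.6 -2.1] roll -0.002 F [0.6 0.4 0.1] t 2.1
```

View pics/side1.png

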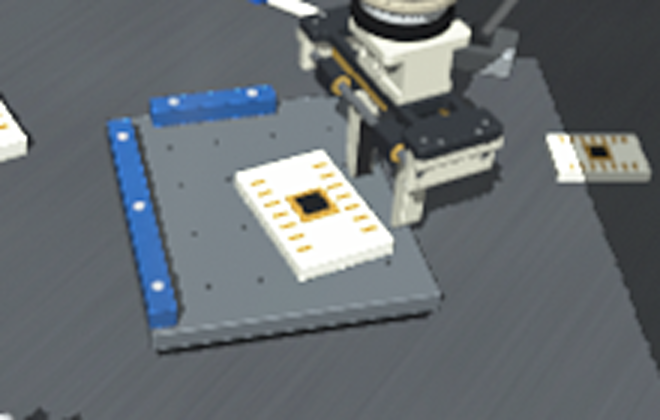

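Request:
apply_moves(motion=[[[0.006,-0.001,0,0],[0.006,0,0,0],[0.006,0,0,0],[0.007,0,0,0.03],[0.007,0,0,0.04]]])

```text
time_s: 2.7
eef_pos: [0.4799, -0.0347, 0.0376]
eef_rot: [2.779, 1.463, -0.001]
ft_force: [-5.0, -3.8, 7.4]
grip_width: 0.0598
grip_force: 3.6
```

Request:
apply_moves(motion=[[[0.007,0,0,0.04],[0.007,0,0,0.04],[0.007,0,0,0.04],[0.007,0,0,0.035],[0.007,0,0,0]]])

```text
time_s: 3.2
eef_pos: [0.5019, -0.0074, 0.0374]
eef_rot: [2.885, 1.244, -0.001]
ft_force: [-4.0, -2.6, 3.2]
grip_width: 0.0603
grip_force: 2.3
```

```bash
cat >> h.py <<'E'
def look():
    f=bot.grab_frame("top"); w,b,r=masks(f)
    for q in rects(f,w,.044,300):
        d=np.array(q[:2])/1e3-C
        if abs(d@ex)<.13 and abs(d@ey)<.13: print("carrier platen",(d@ex*1e3).round(1),(d@ey*1e3).round(1),q[2:4],"ang",round(q[4]+43,1))
    return f
E
python3 -c "
from h import *
p=pl(-30,0);go(*p,.034,47)
f=look(); save(f,'pics/top2.png',(180,140,360,300),3.5)
"
```

```text
yaw 46.6 tcp [ 0.5019 -0.0074  0.0374] platen [-26.8 -25.8] d_tool mm [25.8 -3.3  3.4] roll -0.006 F [-4.  -2.6  3.2] t 3.2
carrier platen 2.3 28.3 (np.float64(253.3), np.float64(141.8)) ang 3.7
```

View pics/top2.png

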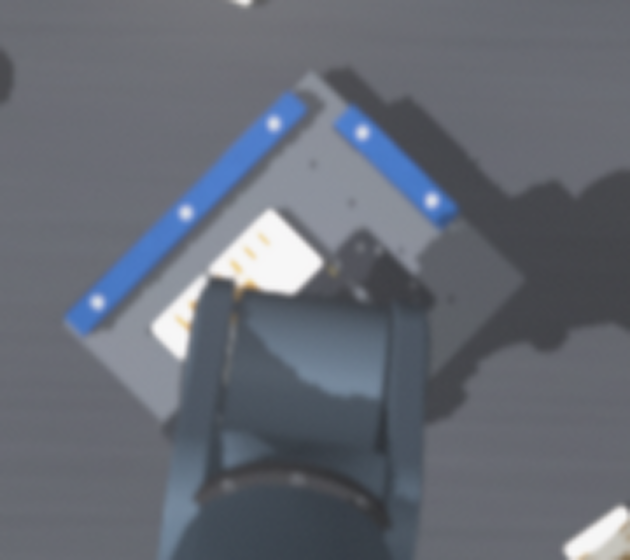

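The top view shows the carrier turned nearly parallel to the fence. Its far long edge runs from (150,325) to (270,210), a short gap from the fence, so I'll keep pushing.

Request:
apply_moves(motion=[[[0.006,0,0,0],[0.006,0,0,-0.006],[0.006,0,0,0],[0.004,0,0,0],[0.002,0,0,0]]])

```text
time_s: 3.75
eef_pos: [0.5182, 0.0098, 0.0373]
eef_rot: [2.88, 1.254, -0.001]
ft_force: [-4.9, -5.3, 6.6]
grip_width: 0.06
grip_force: 3.6
```

Request:
apply_moves(motion=[[[0.002,0,0,0],[0.002,0,0,0],[0.001,0,0,0],[0.001,0,0,0],[0,0,0,0]]])

```text
time_s: 4.25
eef_pos: [0.5222, 0.0141, 0.0373]
eef_rot: [2.88, 1.254, -0.001]
ft_force: [-3.7, -3.7, 4.7]
grip_width: 0.0595
grip_force: 2.7
```

```bash
python3 -c "
from h import *
p=pl(-30,2.5);go(*p,.034,47)
"
```

```text
yaw 47.1 tcp [0.5222 0.0141 0.0373] platen [-26.6   3.7] d_tool mm [-1.2 -3.4  3.3] roll 0.001 F [-3.7 -3.7  4.7] t 4.25
```

Request:
apply_moves(motion=[[[0.001,0,0,0],[0.001,0,0,0],[0.001,0,0,0],[0,0,0,0]]])

```text
time_s: 4.65
eef_pos: [0.5224, 0.0144, 0.0373]
eef_rot: [2.879, 1.255, -0.009]
ft_force: [-13.8, -19.9, 14.2]
grip_width: 0.06
grip_force: 12.7
```

Request:
apply_moves(motion=[[[0.001,0,0,0],[0.001,0,0,0],[0,0,0,0]]])

```text
time_s: 4.95
eef_pos: [0.5226, 0.0145, 0.0373]
eef_rot: [2.878, 1.255, -0.014]
ft_force: [-22.4, -32.6, 21.3]
grip_width: 0.0599
grip_force: 19.4
```

Request:
apply_moves(motion=[[[-0.006,0,0,0],[-0.02,0,0,0],[0,0,-0.03,0.14],[0,0,-0.03,0.145],[0,0,0,0.145]]], grip=-0.57)

```text
time_s: 5.45
eef_pos: [0.5103, -0.0012, 0.1005]
eef_rot: [3.082, 0.601, 0.01]
ft_force: [-0.5, 0.0, 0.3]
grip_width: 0.0245
grip_force: 0.0
```

Request:
apply_moves(motion=[[[0,0,0,0.145],[0,0,0,0.145],[0,0,0,0.145],[0,0,0,0.145],[0,0,0,0.145]]])

```text
time_s: 5.95
eef_pos: [0.5084, -0.0009, 0.0972]
eef_rot: [-3.096, 0.531, -0.002]
ft_force: [-1.3, -1.0, -0.7]
grip_width: 0.02
grip_force: 0.0
```

Request:
apply_moves(motion=[[[0,0,0,0.145],[0,0,0,0.145],[0,0,0,0.125],[0,0,0,0]]])

```text
time_s: 6.35
eef_pos: [0.5083, -0.0009, 0.0971]
eef_rot: [-2.922, 1.152, -0.002]
ft_force: [0.6, -1.2, 0.8]
grip_width: 0.0202
grip_force: 0.0
```

```bash
python3 -c "
from h import *
p=pl(-115,48);go(*p,.10,-43)
f=look(); save(f,'pics/top3.png',(180,140,360,300),3.5)
"
```

```text
yaw -43.0 tcp [ 0.5083 -0.0009  0.0971] platen [-26.5 -16.7] d_tool mm [-88.5 -64.7  -2.9] roll -0.0 F [ 0.6 -1.2  0.8] t 6.35
carrier platen 0.2 32.9 (np.float64(251.1), np.float64(144.6)) ang -0.1
```

View pics/top3.png

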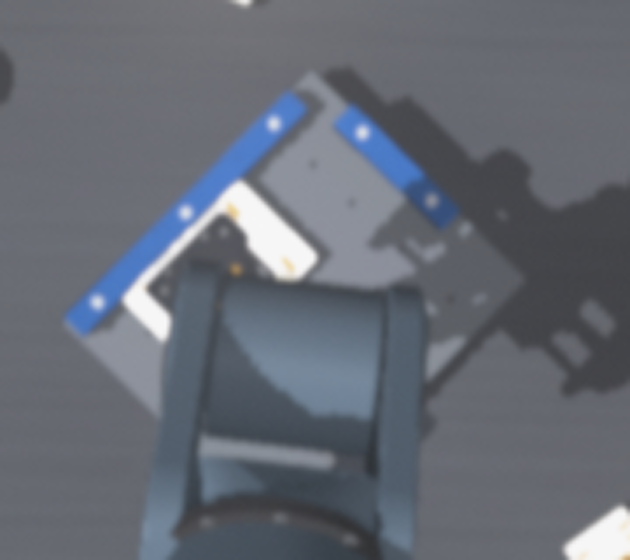

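The carrier now lies flush along the fence, with its left corner at (122,297) and its right corner at (240,180).

Request:
apply_moves(motion=[[[-0.03,-0.022,0,0],[-0.03,-0.022,0,0],[-0.028,-0.021,0,0],[0,0,0,0]]])

```text
time_s: 6.8
eef_pos: [0.4872, 0.1093, 0.0969]
eef_rot: [-2.927, 1.139, -0.0]
ft_force: [-0.7, -0.7, -0.1]
grip_width: 0.0203
grip_force: 0.0
```

```bash
python3 -c "
from h import *
p=pl(-115,48);go(*p,.035,-43)
f=look()
for c in [(214.9,224.9),(248.6,191.4)]:
    d=ray(f,c,.044)[0,:2]-C; print(d@ex,d@ey)
"
```

```text
yaw -42.5 tcp [0.4872 0.1093 0.0969] platen [-117.1   49.5] d_tool mm [ 2.1  1.6 61.9] roll 0.008 F [-0.7 -0.7 -0.1] t 6.8
carrier platen 2.4 -1.5 (np.float64(246.6), np.float64(212.4)) ang -2.2
-0.0846554466728079 0.0896501131288435
0.03482417970603647 0.08900541884087777
```

Request:
apply_moves(motion=[[[0,0,0.02,0.008],[0,0,0.02,0],[0,0,0.02,0],[0,0,0,0]]])

```text
time_s: 7.25
eef_pos: [0.4868, 0.1053, 0.0349]
eef_rot: [2.918, -1.159, -0.005]
ft_force: [-0.5, -0.4, 0.1]
grip_width: 0.0199
grip_force: 0.0
```

Request:
apply_moves(motion=[[[0.008,0,0,0],[0.008,0,0,0],[0.006,0,0,0],[0.006,0,0,0],[0.006,0,0,0]]])

```text
time_s: 7.75
eef_pos: [0.5126, 0.083, 0.0374]
eef_rot: [-2.919, 1.161, 0.001]
ft_force: [-6.4, 5.2, 6.8]
grip_width: 0.0204
grip_force: 4.0
```

Request:
apply_moves(motion=[[[0.007,0,0,0],[0.007,0,0,0],[0.007,0,0,0],[0.007,0,0,0],[0.007,0,0,0]]])

```text
time_s: 8.25
eef_pos: [0.5379, 0.0589, 0.0374]
eef_rot: [-2.919, 1.161, 0.002]
ft_force: [-5.3, 3.9, 6.5]
grip_width: 0.0197
grip_force: 3.7
```

```bash
python3 -c "
from h import *
p=pl(-17,50);go(*p,.035,-43)
f=look();save(f,'pics/top4.png',(180,140,360,300),3.5)
"
```

```text
yaw -43.4 tcp [0.5379 0.0589 0.0374] platen [-45.7  47.3] d_tool mm [28.7 -2.9  2.4] roll -0.007 F [-5.3  3.9  6.5] t 8.25
carrier platen -26.5 -86.2 (np.float64(119.4), np.float64(70.2)) ang 44.6
carrier platen 55.5 58.1 (np.float64(141.0), np.float64(95.9)) ang 0.7
```

View pics/top4.png

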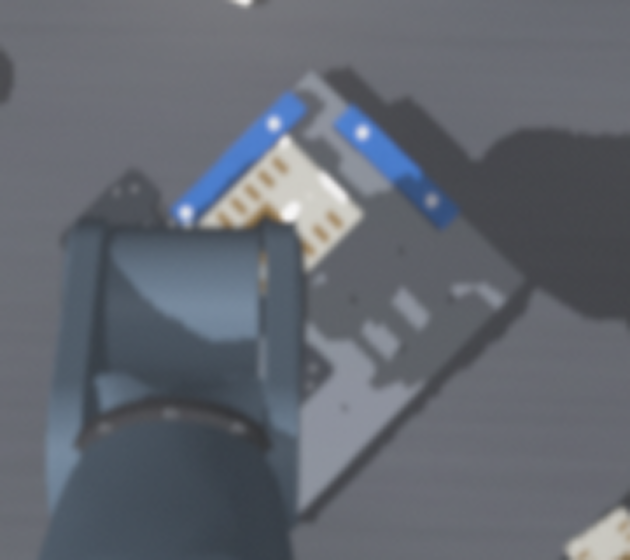

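The carrier is sliding along the fence, with its front edge from (285,140) to (362,215). About 27 mm are left before the end stop.

Request:
apply_moves(motion=[[[0.006,0,0,-0.007],[0.006,0,0,0],[0.006,0,0,0],[0.004,0,0,0],[0.002,0,0,0]]])

```text
time_s: 8.8
eef_pos: [0.5555, 0.0425, 0.0372]
eef_rot: [-2.923, 1.151, 0.001]
ft_force: [-5.0, 5.7, 5.6]
grip_width: 0.0198
grip_force: 3.7
```

Request:
apply_moves(motion=[[[0.001,0,0,0],[0.001,0,0,0],[0.001,0,0,0],[0.001,0,0,0],[0,0,0,0]]])

```text
time_s: 9.3
eef_pos: [0.5583, 0.0399, 0.0372]
eef_rot: [-2.923, 1.151, 0.001]
ft_force: [-3.7, 3.2, 5.9]
grip_width: 0.0203
grip_force: 2.8
```

Request:
apply_moves(motion=[[[0.001,0,0,0],[0.001,0,0,0],[0.001,0,0,0],[0,0,0,0]]])

```text
time_s: 9.7
eef_pos: [0.5596, 0.0386, 0.0372]
eef_rot: [-2.923, 1.151, 0.005]
ft_force: [-9.1, 9.2, 9.6]
grip_width: 0.0203
grip_force: 6.3
```

```bash
python3 -c "
from h import *
p=pl(-17,50);go(*p,.035,-43)"
```

```text
yaw -43.0 tcp [0.5596 0.0386 0.0372] platen [-16.   47.2] d_tool mm [-1.  -2.8  2.2] roll 0.0 F [-9.1  9.2  9.6] t 9.7
```

Request:
apply_moves(motion=[[[0.001,0,0,0],[0.001,0,0,0],[0.001,0,0,0],[0,0,0,0]]])

```text
time_s: 10.1
eef_pos: [0.5597, 0.0384, 0.0371]
eef_rot: [-2.922, 1.151, 0.013]
ft_force: [-18.7, 22.3, 17.5]
grip_width: 0.0201
grip_force: 14.7
```

Request:
apply_moves(motion=[[[-0.008,0,0,0],[-0.015,0,0,0],[0,0,-0.04,0],[-0.01,0,-0.04,0],[-0.04,0,0,0]]])

```text
time_s: 10.6
eef_pos: [0.5131, 0.0849, 0.1213]
eef_rot: [-2.918, 1.153, -0.015]
ft_force: [0.6, 0.7, -1.3]
grip_width: 0.0202
grip_force: 0.0
```

Request:
apply_moves(motion=[[[-0.04,0,0,-0.14],[-0.04,0,0,-0.145],[0,0,0,-0.145],[0,0,0,-0.145],[0,0,0,-0.145]]])

```text
time_s: 11.1
eef_pos: [0.4471, 0.136, 0.1169]
eef_rot: [3.141, -0.037, 0.002]
ft_force: [0.9, 0.2, 0.1]
grip_width: 0.0196
grip_force: 0.0
```

```bash
python3 -c "
from h import *
p=pl(50,-25);go(*p,.11,47)
f=look(); w,b,r=masks(f); print(rects(f,b,.048,30));save(f,'pics/top5.png',(180,140,360,300),3.5)
"
```

```text
yaw -1.4 tcp [0.4471 0.136  0.1169] platen [-164.7   41.7] d_tool mm [116.1 192.5   7. ] roll -0.844 F [0.9 0.2 0.1] t 11.1
carrier platen -73.7 -63.5 (np.float64(99.1), np.float64(76.4)) ang 1.4
carrier platen 1.1 28.3 (np.float64(249.2), np.float64(153.7)) ang -0.1
[(np.float64(558.9), np.float64(112.2), np.float64(109.5), np.float64(19.5), np.float64(-43.1)), (np.float64(635.0), np.float64(43.0), np.float64(82.5), np.float64(15.9), np.float64(-41.1)), (np.float64(639.0), np.float64(-77.6), np.float64(105.1), np.float64(17.9), np.float64(46.5)), (np.float64(742.8), np.float64(-288.9), np.float64(41.2), np.float64(17.8), np.float64(0.8))]
```

View pics/top5.png

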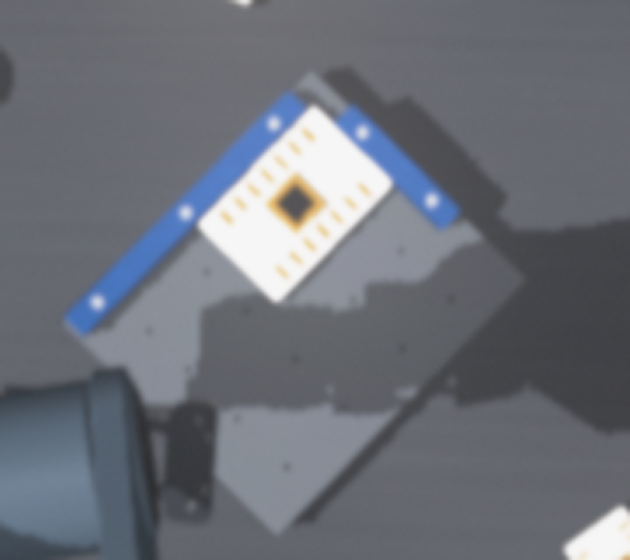

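The carrier now appears to touch both stops, with corners at (313,105), (393,182), (277,302) and (198,226). I'll check the numbers.

```bash
python3 -c "
from h import *
f=bot.grab_frame('top'); hsv=cv2.cvtColor(f['pixels'],cv2.COLOR_RGB2HSV)
for t in(170,190,205):
  w=cv2.morphologyEx(((hsv[...,2]>t)&(hsv[...,1]<70)).astype(np.uint8),cv2.MORPH_CLOSE,np.ones((3,3),np.uint8))
  for q in rects(f,w,.044,600):
    d=np.array(q[:2])/1e3-C
    if abs(d@ex)<.13 and abs(d@ey)<.13: print((d@ex*1e3).round(1),(d@ey*1e3).round(1),q[2:4],'ang',round(q[4]+43,2))
go(*pl(50,-35),.11,47)
"
```

```text
56.4 56.7 (np.float64(138.4), np.float64(95.6)) ang 1.3
57.4 57.2 (np.float64(136.4), np.float64(95.2)) ang 0.6
57.7 57.8 (np.float64(136.0), np.float64(94.8)) ang -0.3
yaw -1.6 tcp [0.4472 0.1358 0.1168] platen [-164.4   41.6] d_tool mm [110.2 199.3   6.9] roll -0.848 F [0.1 1.  1.1] t 11.2
```

Request:
apply_moves(motion=[[[0.022,0.04,0,0],[0.022,0.04,0,0],[0.022,0.04,0,0],[0.022,0.04,0,0],[0.022,0.04,0,0]]], grip=0.29)

```text
time_s: 11.7
eef_pos: [0.5518, -0.0694, 0.1167]
eef_rot: [3.141, -0.056, 0.001]
ft_force: [0.6, 0.6, 0.3]
grip_width: 0.0555
grip_force: 0.0
```

Request:
apply_moves(motion=[[[0,0,0,-0.145],[0,0,0,-0.145],[0,0,0,-0.145],[0,0,0,-0.145],[0,0,0,-0.145]]])

```text
time_s: 12.2
eef_pos: [0.5512, -0.0676, 0.1166]
eef_rot: [2.953, 1.071, 0.0]
ft_force: [0.4, 0.1, -0.4]
grip_width: 0.0605
grip_force: 0.0
```

Request:
apply_moves(motion=[[[0,0,0,-0.123],[0,0,0,0]]])

```text
time_s: 12.4
eef_pos: [0.5512, -0.0676, 0.1166]
eef_rot: [2.884, 1.246, 0.0]
ft_force: [0.5, -1.0, -0.1]
grip_width: 0.06
grip_force: 0.0
```

```bash
python3 -c "
from h import *
go(*pl(45,-20),.036,47)"
```

```text
yaw 46.7 tcp [ 0.5512 -0.0676  0.1166] platen [ 50.3 -36.2] d_tool mm [16.2 -5.4 80.6] roll -0.005 F [ 0.5 -1.  -0.1] t 12.4
```

Request:
apply_moves(motion=[[[0.016,-0.005,0.02,-0.005],[0,0,0.03,0],[0,0,0.03,0],[0,0,0,0],[0.01,0,0,0]]])

```text
time_s: 12.9
eef_pos: [0.5652, -0.0454, 0.0371]
eef_rot: [-2.882, -1.249, 0.001]
ft_force: [0.5, 0.4, 1.2]
grip_width: 0.06
grip_force: 0.0
```

Request:
apply_moves(motion=[[[0.005,0,0,0],[0.003,0,0,0],[0.002,0,0,0],[0.001,0,0,0],[0.001,0,0,0]]])

```text
time_s: 13.4
eef_pos: [0.5737, -0.0363, 0.0369]
eef_rot: [2.879, 1.256, 0.0]
ft_force: [-0.4, 0.1, -0.8]
grip_width: 0.0603
grip_force: 0.0
```

Request:
apply_moves(motion=[[[0.001,0,0,0],[0.001,0,0,0],[0.001,0,0,0],[0,0,0,0]]])

```text
time_s: 13.8
eef_pos: [0.5751, -0.0347, 0.0367]
eef_rot: [2.879, 1.256, -0.002]
ft_force: [-3.7, -4.4, 3.7]
grip_width: 0.0598
grip_force: 2.9
```

```bash
python3 -c "
from h import *
go(*pl(45,4),.036,47)"
```

```text
yaw 47.1 tcp [ 0.5751 -0.0347  0.0367] platen [45.3  4.1] d_tool mm [-0.1 -0.3  0.7] roll 0.002 F [-3.7 -4.4  3.7] t 13.8
```

Request:
apply_moves(motion=[[[0.001,0,0,0],[0.001,0,0,0],[0.001,0,0,0],[0.001,0,0,0],[0,0,0,0]]])

```text
time_s: 14.3
eef_pos: [0.5753, -0.0344, 0.0367]
eef_rot: [2.878, 1.257, -0.013]
ft_force: [-18.9, -25.1, 14.5]
grip_width: 0.0602
grip_force: 15.5
```

Request:
apply_moves(motion=[[[-0.008,0,0,0],[-0.02,0,0,0],[-0.02,0,-0.03,0],[-0.03,0,-0.05,0],[-0.03,0,-0.05,0]]], grip=-1)

```text
time_s: 14.8
eef_pos: [0.5097, -0.1045, 0.1534]
eef_rot: [-2.879, -1.256, 0.001]
ft_force: [0.5, -0.2, 0.3]
grip_width: 0.0247
grip_force: 0.0
```

```bash
python3 -c "
from h import *
f=bot.grab_frame('top'); save(f,'pics/top6.png',(180,140,360,300),3.5)
b=np.array([.5063,-.3318]); e=np.array([np.cos(.321),np.sin(.321)])
go(*(b-e*.075),.15,18.4)
f=bot.grab_frame('side'); save(f,'pics/side6.png',(180,150,400,290),3)
"
```

```text
yaw 47.1 tcp [ 0.5107 -0.1072  0.16  ] platen [ 47.7 -92.8] d_tool mm [-233.3  113.6   10.1] roll 0.501 F [ 4.4 -2.7  6.5] t 14.85
```

View pics/side6.png

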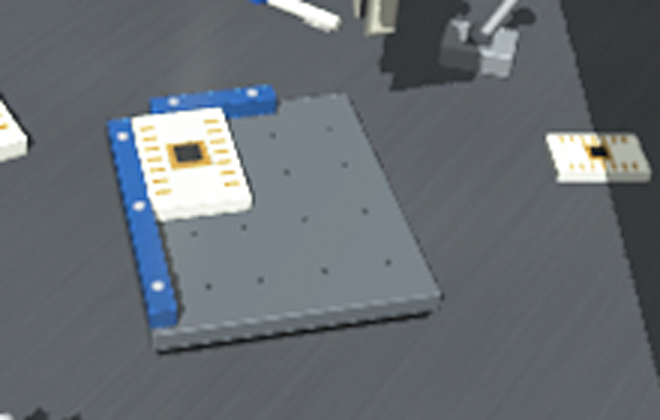

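The side view shows the carrier seated in the corner of both stops, with its corner near (135,115) and no visible gap. Next is the lever.

Request:
apply_moves(motion=[[[-0.039,0.019,0,0],[-0.039,0.019,0,0],[-0.039,0.019,0,0],[-0.039,0.019,0,0],[-0.039,0.019,0,0]]])

```text
time_s: 15.4
eef_pos: [0.4471, -0.313, 0.1518]
eef_rot: [-2.879, -1.256, -0.0]
ft_force: [0.9, -1.2, 0.6]
grip_width: 0.0006
grip_force: 0.0
```

Request:
apply_moves(motion=[[[-0.038,0.019,0,0],[0,0,0,0.125],[0,0,0,0.125],[0,0,0,0.125],[0,0,0,0.126]]])

```text
time_s: 15.9
eef_pos: [0.4358, -0.3522, 0.1516]
eef_rot: [-3.102, -0.495, 0.0]
ft_force: [-0.0, -1.0, 0.3]
grip_width: 0.0005
grip_force: 0.0
```

```bash
python3 -c "
from h import *
f=bot.grab_frame('side'); w,b,r=masks(f); v,u=np.nonzero(r); print(len(u),np.nanmedian(cloud(f)[r],0))
b=np.array([.5063,-.3318]); e=np.array([np.cos(.321),np.sin(.321)])
go(*(b-e*.075),.078,18.4)
"
```

```text
64 [ 0.476782   -0.33741019  0.09870714]
yaw 17.7 tcp [ 0.4358 -0.3522  0.1517] platen [ 160. -323.] d_tool mm [-1.7  3.  73.7] roll -0.012 F [-0.4  0.1  0.1] t 15.95
```

Request:
apply_moves(motion=[[[-0.002,0.003,0.024,-0.012],[0,0,0.025,0],[0,0,0.025,0],[0,0,0,0],[0.008,0,0,0]]])

```text
time_s: 16.45
eef_pos: [0.4423, -0.3532, 0.0785]
eef_rot: [-3.097, -0.523, 0.001]
ft_force: [-0.5, -0.1, 0.5]
grip_width: 0.0007
grip_force: 0.0
```

Request:
apply_moves(motion=[[[0.01,0,0,0],[0.01,0,0,0],[0.01,0,0,0],[0.01,0,0,0],[0.01,0,0,0]]])

```text
time_s: 16.95
eef_pos: [0.4906, -0.3365, 0.0786]
eef_rot: [3.098, 0.522, 0.0]
ft_force: [-1.0, -0.6, 0.9]
grip_width: 0.0004
grip_force: 0.5
```

Request:
apply_moves(motion=[[[0.008,0,0,0],[0.007,0,0,0],[0.005,0,0,0],[0.005,0,0,0],[0.003,0,0,0]]])

```text
time_s: 17.45
eef_pos: [0.5163, -0.3276, 0.0782]
eef_rot: [-3.098, -0.522, 0.0]
ft_force: [-0.6, 0.1, -1.1]
grip_width: 0.0003
grip_force: 0.5
```

```bash
python3 -c "
from h import *
b=np.array([.5063,-.3318]); e=np.array([np.cos(.321),np.sin(.321)])
go(*(b+e*.018),.078,18.4)
f=bot.grab_frame('side'); w,m,r=masks(f); v,u=np.nonzero(r); p=np.nanmedian(cloud(f)[r],0);print(len(u),p,(p[:2]-b)@e)
"
```

```text
yaw 19.1 tcp [ 0.5163 -0.3276  0.0782] platen [ 202.1 -250.1] d_tool mm [7.2 1.  0.2] roll 0.013 F [-0.6  0.1 -1.1] t 17.45
51 [ 0.53568354 -0.31609286  0.10177509] 0.03283849233138079
```

Request:
apply_moves(motion=[[[0.003,0,0,0],[0.003,0,0,0],[0.002,0,0,0],[0.002,0,0,0],[0,0,0,0]]])

```text
time_s: 18.0
eef_pos: [0.5244, -0.3248, 0.0783]
eef_rot: [-3.098, -0.522, 0.004]
ft_force: [-8.4, -2.0, 3.0]
grip_width: 0.0008
grip_force: 4.3
```

Request:
apply_moves(motion=[[[0.001,0,0,0],[0.001,0,0,0],[0.001,0,0,0],[0.001,0,0,0],[0,0,0,0]]])

```text
time_s: 18.5
eef_pos: [0.5251, -0.3245, 0.0782]
eef_rot: [-3.097, -0.522, 0.014]
ft_force: [-26.9, -9.9, 9.1]
grip_width: 0.0009
grip_force: 14.4
```

The force climbed to 27 N without the tool advancing, so the lever is at its stop. I'll back off, lift and check.

Request:
apply_moves(motion=[[[-0.01,0,0,0],[-0.03,0,0,0],[-0.03,0,-0.03,0],[-0.03,0,-0.04,0],[0,0,0,0]]])

```text
time_s: 19.0
eef_pos: [0.4344, -0.3584, 0.1532]
eef_rot: [3.093, 0.518, 0.007]
ft_force: [1.2, -0.8, 1.3]
grip_width: 0.0004
grip_force: 0.0
```

```bash
python3 -c "
from h import *
b=np.array([.5063,-.3318]); e=np.array([np.cos(.321),np.sin(.321)])
f=bot.grab_frame('side'); w,m,r=masks(f); v,u=np.nonzero(r); p=np.nanmedian(cloud(f)[r],0);print(len(u),p,(p[:2]-b)@e)
a=cv2.resize(f['pixels'][100:290,180:420],None,fx=1.6,fy=1.6); f=bot.grab_frame('top'); c=cv2.resize(f['pixels'][140:292,180:420],(384,304))
cv2.imwrite('pics/end.png',np.hstack([c,a])[...,::-1])
o=bot.get_obs();print(o['time_s'],o['ft_force'],o['eef_pos'])
"
```

```text
60 [ 0.54486462 -0.3148077   0.09765195] 0.041956095798370945
19.1 [-0.15465605  1.52201188 -0.52270485] [ 0.43501686 -0.35643109  0.14929048]
```

View pics/end.png

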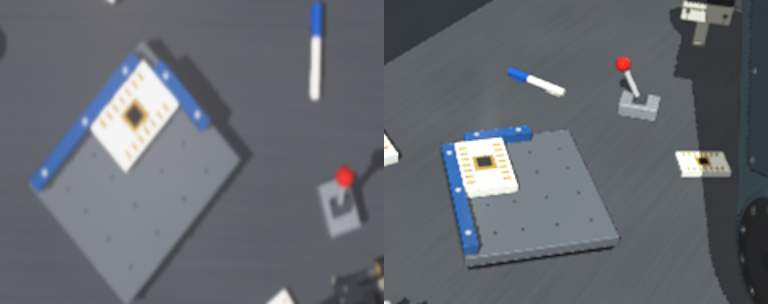

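The carrier sits flush in the corner at (135,115), the lever leans fully to the far side with its ball at (345,177), and the marker has not moved. Handing in.

```bash
python3 -c "
from station import bot
print(bot.sign_off())"
```

```text
the job is handed in; nothing more can be done
None
```

The carrier was slid flush against the long fence and the end stop, then the vacuum lever was pushed to its far stop, and the job was handed in at about 19 s; the marker, jar and positioner were never touched.

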